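Seat a sensor board in its card rack

ROBOT

A 6-joint arm with a two-finger parallel gripper is mounted at the origin on a cart in front of the work surface, level with it; the furniture and walls round the work are solid. World frame = base frame: x ahead of the robot, y to its left, z up, the work surface at z = 0. Lengths are in m, angles in rad, forces in N, time in s.
With the tool pointing down it reaches from about 0.275 to 0.725 m from the base axis. Payload 15.9 kg.
Tool frame: the origin (TCP) lies between the finger pads; the fingertips stand ahead of it and the grasp point (between the pads) lies 6 mm ahead of it (r.nose_length is the z of the fingertips in the tool frame, in m); z points along the fingers, y is the line along which they close (so a half turn about z gives the same grasp; the last joint's range is limited). The gripper opens to 85 mm and grips with 20 to 120 N. Pads are 22 mm wide; open, the fingers measure 114 mm over their backs; the gripper's body (76 mm by 85 mm) begins 54 mm behind the grasp point. The pads swing forward as they close: fully open they stand 13 mm farther back than shut.
Start: joints at [1.114, 0.213, -0.034, 1.323, 0, 1.571], TCP at [0.221, 0.449, 0.256] pointing down, gripper open.
Joint ranges: [-2.98, 2.98], [-0.74, 1.72], [-1.14, 1.35], [-2.1, 2.04], [-1.57, 1.44], [-3.14, 3.14]. Speed limits (rad/s): [1.89, 1.89, 2.39, 2.57, 3.14, 3.14].

INTERFACE

Orientations are given as a 3x3 rotation matrix whose columns are the frame's x, y, z axes.
In Python, from workcell import r gives the robot as it stands.
- The arm moves only by the shell command python3 steer.py 'ROWS' [OPENING] [FORCE]. ROWS is a JSON object whose key "motion" holds a list of rows, 1 to 12 of them, each of 6 numbers: dx, dy, dz in shares of the most that a row can go, 1 being 50 mm, then a rotation vector rx, ry, rz in units of 0.25 rad; each row shifts and turns the commanded pose from where the row before left it, along the tool's axes as they then stand; what a row does not reach is not made up. A row lasts 1/10 s, in which the tool goes at most 0.05 m and 0.15 rad, less where a joint would pass 70% of its speed; a pose out of reach is approached as far as the arm can. OPENING is the opening from 0.0 (shut) to 1.0 (fully open), set as the command begins (- or left out keeps the last). The fingers move at their own pace and stop on an object; FORCE is the grip in N (left out, the last holds). Time passes only in rows, so rows that do not move let the fingers close. It prints the time, the measured TCP pose, the force, the opening and the grip force at its end. Input that does not fit is refused with a message, and nothing moves.
- r.read_state(): the state, without advancing time (a new reading comes with each control period).
- r.grab_frame(name): name is "scene" or "top"; returns a dict with "img" (420x560x3 uint8, red, green, blue), "mtx" (3x3 intrinsics, pixels), "xyz" and "rotation" of the camera in the world. Camera axes: x right, y up, looking along -z (the intrinsics and any distortion apply to the point x, -y, -z); pixel columns grow to the right and rows downward; lengths in m; the calibration is good to about 2 mm. A picture is of the moment at which its call begins. There is no depth.
- r.close_job(): hands the job in; it is judged then, once.
The state is a dict: "t": time; "joints": joint angles; "joint_velocities": joint speeds; "effort": joint torques, N m; "eef_pos": TCP position; "orientation": TCP orientation; "contact_force": force on the tool from outside, world axes, zero at the start; "torque": the same for the moment, N m; "finger_gap": opening from 0.0 (shut) to 1.0 (fully open); "grip_force": force on a finger pad.
Only numpy, scipy, OpenCV 4.12 (cv2) and the standard library are available. Lean on these libraries where they do the work, as an engineer would, in place of code of your own. Each camera call takes 0.05 s, during which the arm holds its last target. There are 200 camera calls.

TASK

Slide the sensor board into the two card guides of the rack until it meets the sprung connector, let go of it, then swing both ejector levers inward until together they have pressed the board fully home against the connector's end faces and both hold it there. Work by feel and do not ram anything: the connector bears at most 60 N and the guides 40 N. Leave the V-block, the loupe and the lens cell where they are.

Things in the scene. Friction and masses are not known exactly. Their poses are not given: they have to be found in the camera images.
- card: Loose sensor board, 0.15-0.23 kg: grey plate 95 long (x) x 100 wide (y) x 5 mm thick with small chips up to 5 mm tall on top. Starts flat on the bench right of the rack. Origin: centre of underside; z up. Leading edge with brass contacts at x=+47.5, trailing edge x=-47.5. It goes into the rack along +x.
- card_grip (a point): Point on the board's upright aluminium grip bar, 25 mm above the underside, at board x=-20, y=0. The bar is 10 mm thick (x), 44 mm long (y) and rises from 5 to 34.5 mm above the underside; pinch it across x.
- rack: Card rack fixed to the bench, open above: aluminium base plate x -65..+85, y +-84, 8 mm thick, with two black card guides, a connector at the far (+x) end and two ejector levers. Origin at bench height midway between the guides; the board goes in along rack +x with axes parallel.
- guide_mouth (a point): Start of the straight guide slots: rack x=-28, y=0, z=12 mm, the height at which the guides carry the board's underside. Slots run to x=+34; flared mouths begin at x=-41. Slot 7.5 mm high (to z=19.5) for the 5 mm board; side faces at y=+-51.5 (1.5 mm play each side). The axes of rack and point agree.
- connector_mean (a point): Rack x=40, y=0, z=14.5 mm: mean place of the connector's two solid end faces (y=+-33..52). The connector is clamped up to 5 mm before or beyond this, unmeasured. Between them a sprung bar with a 20 mm pad at its middle stands out 6 mm: 3 N at first touch, 7 N at home; it pushes the board back if nothing holds it. Home: the leading edge bears on the faces, square to them.
- lever_left (a joint): Left (rack +y) lever, rad. 0 = open, pointing to rack -x and 15 deg outward; grows as it swings inward; 1.833 = straight across, along rack y (stop at 1.933). Starts at 0-0.3. Stiff pivot (0.30 N m friction) stays where left, holds about 13 N on the board. Board home at about 1.25-1.8, depending on the connector.
- lever_right (a joint): Right (rack -y) lever, mirror image of the left: same values, growing as it swings inward.
- pivot_left (a point): Left lever's pivot (upright axis) at rack x=-53.5, y=+70 mm, z=15.5. The arm is 10 mm wide to 34 mm from the pivot, then 5.5; 8 mm high; its front side pushes the board's trailing corner (20 mm inward of the pivot) towards rack +x. 1 N across the post gives about 2.5 N on the board.
- pivot_right (a point): Right lever's pivot at rack x=-53.5, y=-70 mm, z=15.5; mirror image of the left.
- post_left (a point): Top centre of the left lever's upright black post: diameter 12 mm, 11.5 to 55.5 mm above the bench, 50 mm from the pivot. Push its outer, then rear side with closed fingers: 6 N turns the lever free, about 9 N against the spring, rising steeply when home; about 15 N is ample.
- post_right (a point): The same for the right lever.
- v_block: Bystander: small steel V-block, 40 x 35 x 28 mm, left of the rack; origin centre of underside.
- loupe: Bystander: black eye loupe, 33 mm diameter, 32 mm tall, left of the rack; origin centre of underside.
- lens_cell: Bystander: bright ring-shaped lens cell, 44 mm diameter, 14 mm tall, near the bench's front edge; origin centre of underside.

How it is judged:
By the outcome, as a careful person would: the job done as asked, in the order asked, and still so for the second after the job is handed in, with the robot touching nothing.
It also fails if it takes over 72 s, if anything falls off the work surface, if the arm or the gripper's body presses on something with over 40 N, if the wrist force passes 120 N, or if a joint passes its speed limit or range.

## Working session

There is one attempt and no reset: what is moved stays moved. The work goes in short steps, Python scripts to look and compute and a shell command to move; the robot and the scene stay as the last step left them, time stands still between calls to the robot, and variables do not carry over. Pictures are saved under pics/ and viewed, at most 10 in all, crops included, and the job is handed in when it is done.

```bash
ls; mkdir -p pics
cat > h.py <<'E'
import numpy as np, cv2
from workcell import r
def grab(n,f):
    d=r.grab_frame(n); cv2.imwrite(f,cv2.cvtColor(d['img'],cv2.COLOR_RGB2BGR)); np.savez(f+'.npz',mtx=d['mtx'],xyz=d['xyz'],R=d['rotation']); print({k:v for k,v in d.items() if k!='img'}); return d
def ray(f,u,v):
    z=np.load(f+'.npz'); q=np.linalg.inv(z['mtx'])@[u,v,1]; return z['xyz'],z['R']@np.array([q[0],-q[1],-q[2]])
def at(f,u,v,h):
    o,d=ray(f,u,v); return o+d*(h-o[2])/d[2]
def proj(f,P):
    z=np.load(f+'.npz'); c=z['R'].T@(np.array(P)-z['xyz']); q=z['mtx']@[c[0],-c[1],-c[2]]; return q[:2]/q[2]
def tri(obs):
    A=np.zeros((3,3));b=np.zeros(3)
    for f,u,v in obs:
        o,d=ray(f,u,v); d=d/np.linalg.norm(d); M=np.eye(3)-np.outer(d,d); A+=M;b+=M@o
    return np.linalg.solve(A,b)
E
python3 - <<'E'
from h import *
grab('scene','pics/s0.png');grab('top','pics/t0.png');print(r.read_state(),r.nose_length)
E
```

```text
pics
steer.py
workcell.py
{'mtx': array([[454.59986164,   0.        , 277.86975532],
       [  0.        , 454.59986164, 201.71538458],
       [  0.        ,   0.        ,   1.        ]]), 'xyz': array([-0.13581113, -0.73996218,  0.68366218]), 'rotation': array([[ 0.76517799,  0.33671614, -0.54874847],
       [-0.64380894,  0.40489801, -0.64928242],
       [ 0.00356329,  0.85010578,  0.5265999 ]])}
{'mtx': array([[501.73082509,   0.        , 275.12278235],
       [  0.        , 501.73082509, 208.15349022],
       [  0.        ,   0.        ,   1.        ]]), 'xyz': array([0.34400528, 0.01737848, 1.18291646]), 'rotation': array([[-0.02830132,  0.98887096, -0.14605908],
       [-0.99926464, -0.03176967, -0.02146803],
       [-0.02586936,  0.1453441 ,  0.98904291]])}
{'t': 0.1, 'joints': array([ 1.11403612e+00,  2.13300146e-01, -3.49587942e-02,  1.32351731e+00,
        2.23223382e-05,  1.57080223e+00]), 'joint_velocities': array([ 0.00097245, -0.00066772,  0.00286088, -0.0008564 ,  0.00041488,
        0.00032159]), 'effort': array([-2.86176684e-03, -6.87247324e+01,  4.87807488e+01,  1.21697018e-02,
       -2.13429898e-04,  2.81095885e-05]), 'eef_pos': array([0.22039414, 0.44849884, 0.25588395]), 'orientation': array([[-8.97483476e-01,  4.41047851e-01, -4.52220681e-04],
       [ 4.41048082e-01,  8.97483055e-01, -8.69619608e-04],
       [ 2.23165391e-05, -9.79920292e-04, -9.99999520e-01]]), 'contact_force': array([ 0.28889405, -0.73906016, -0.28226304]), 'torque': array([-0.07188546, -0.00029862, -0.00716436]), 'grip_force': 0.0, 'finger_gap': 0.9957856688641552} 0.025
```

View pics/s0.png

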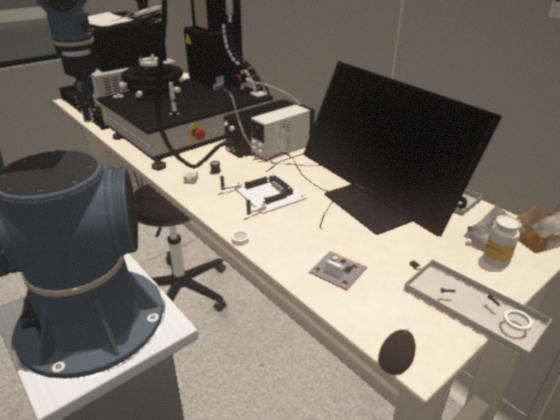

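View pics/t0.png

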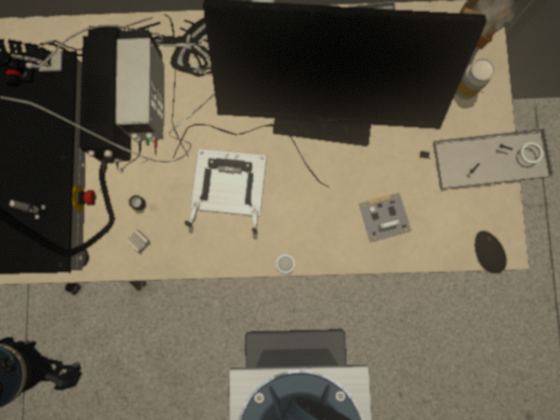

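The scene view shows the rack near (270,193) and the card near (338,268). In the top view the rack is near (230,182) and the card near (385,217). I'll zoom in on both.

Run:
```python
from h import *
a=cv2.imread('pics/t0.png')[140:250,175:275];b=cv2.imread('pics/t0.png')[180:255,345:425]
A=cv2.resize(a,None,fx=5,fy=5,interpolation=cv2.INTER_CUBIC);B=cv2.resize(b,(300,281),interpolation=cv2.INTER_CUBIC)
o=np.zeros((550,800,3),np.uint8);o[:,:500]=A;o[:281,500:]=B;cv2.imwrite('pics/c1.png',o)
a=cv2.imread('pics/s0.png')[165:225,215:315];b=cv2.imread('pics/s0.png')[245:295,300:375]
o=np.zeros((600,800,3),np.uint8);o[:300,:500]=cv2.resize(a,None,fx=5,fy=5,interpolation=cv2.INTER_CUBIC);o[300:550,:375]=cv2.resize(b,None,fx=5,fy=5,interpolation=cv2.INTER_CUBIC);cv2.imwrite('pics/c2.png',o)
```

```text
(no output)
```

View pics/c1.png

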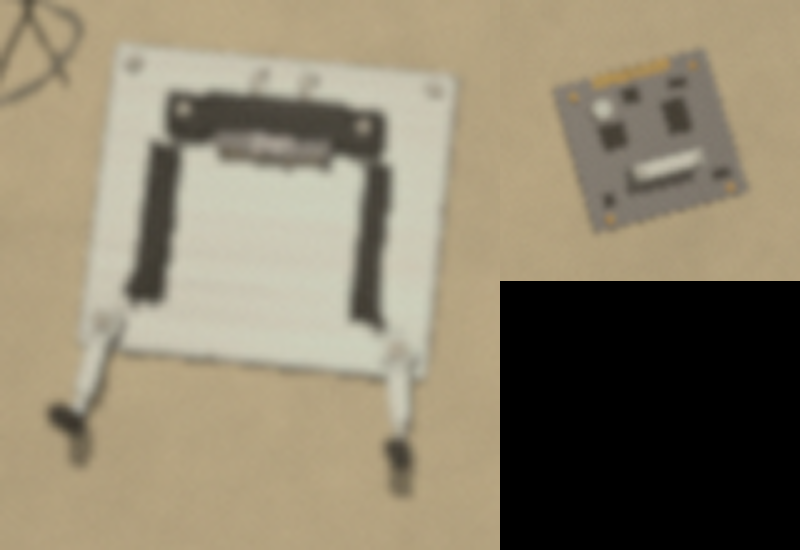

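View pics/c2.png

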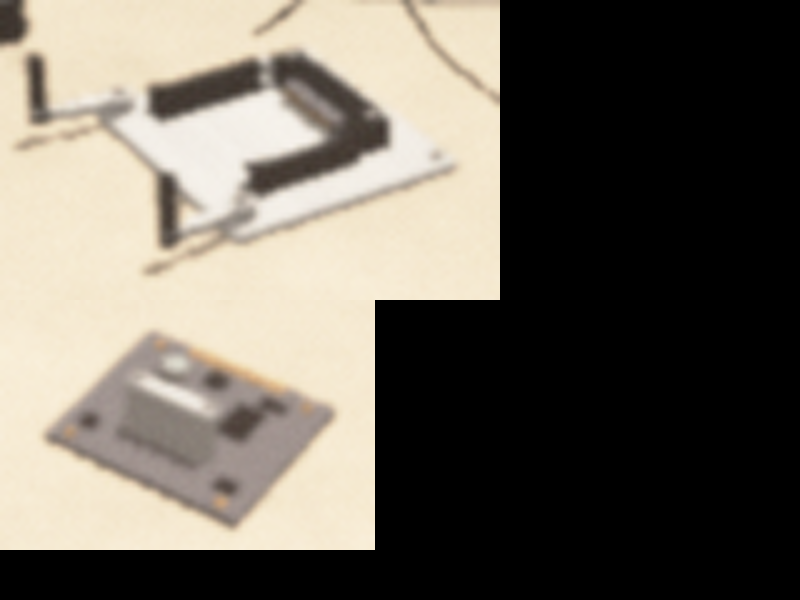

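c1 (top view) shows the rack plate corners at crop (120,43), (457,73), (422,378) and (80,340), with the post tops near (57,412) and (396,447). The card corners are at (555,90), (704,48), (747,190) and (597,234). c2 (scene view) shows the matching corners and posts. Next I'll fit the poses jointly.

```bash
cat > fit.py <<'E'
from h import *
from scipy.optimize import least_squares
T,S='pics/t0.png','pics/s0.png'
ct=lambda x,y:((x+.5)/5-.5+175,(y+.5)/5-.5+140)
cc=lambda x,y:((x-500+.5)/3.75-.5+345,(y+.5)/3.75-.5+180)
cs=lambda x,y:((x+.5)/5-.5+215,(y+.5)/5-.5+165)
ck=lambda x,y:((x+.5)/5-.5+300,(y-300+.5)/5-.5+245)
plate=[(T,ct(120,43),(85,84,8)),(T,ct(457,73),(85,-84,8)),(T,ct(422,378),(-65,-84,6)),(T,ct(80,340),(-65,84,6)),
(S,cs(103,120),(-65,84,8)),(S,cs(238,240),(-65,-84,4)),(S,cs(457,165),(85,-84,6))]
post=[(T,ct(60,413),'l',55),(S,cs(35,56),'l',55),(T,ct(397,449),'r',50),(S,cs(168,175),'r',55),(S,cs(39,116),'l',14),(S,cs(168,240),'r',14)]
card=[(T,cc(555,90),(47.5,50,5)),(T,cc(704,48),(47.5,-50,5)),(T,cc(747,190),(-47.5,-50,4)),(T,cc(597,234),(-47.5,50,4)),
(S,ck(152,332),(47.5,50,5)),(S,ck(333,412),(47.5,-50,5)),(S,ck(233,527),(-47.5,-50,2)),(S,ck(47,437),(-47.5,50,2.5)),
(S,ck(130,375),(-25,22,34.5)),(S,ck(213,420),(-25,-22,34.5)),(T,cc(668,164),(-20,0,34.5))]
def W(p,q):
    c,s=np.cos(p[2]),np.sin(p[2]); q=np.array(q)/1000
    return np.array([p[0]+c*q[0]-s*q[1],p[1]+s*q[0]+c*q[1],q[2]+(p[3] if len(p)>3 else 0)])
def postpt(a,s,z):  # s=+1 left
    t=a-np.radians(15); return (-53.5-50*np.cos(t),s*(70-50*np.sin(t)),z)
if __name__=='__main__':
    def fr(p):
        e=[proj(f,W(p[:4],q))-u for f,u,q in plate]
        e+=[proj(f,W(p[:4],postpt(p[4] if s=='l' else p[5],1 if s=='l' else -1,z)))-u for f,u,s,z in post]
        return np.ravel(e)
    fc=lambda p:np.ravel([proj(f,W(p,q))-u for f,u,q in card])
    a=least_squares(fr,[.45,.1,-.05,0,.1,.1]);b=least_squares(fc,[.4,-.2,.3,0])
    for s in(a,b): print(s.x.round(4));print(s.fun.reshape(-1,2).round(1).tolist())
    print('grip',W(b.x,(-20,0,25)),'bar top tri',tri([(T,*cc(668,164)),(S,*ck(177,400))]))
    P=a.x[:4]
    for s,i in((1,4),(-1,5)): print('post',W(P,postpt(a.x[i],s,55.5)))
    print('mouth',W(P,(-28,0,12)))
E
python3 fit.py
```

```text
[ 5.768e-01  1.539e-01 -1.343e-01 -3.000e-04  9.070e-02  1.397e-01]
[[-0.7, -0.8], [0.8, -0.1], [1.0, 0.4], [-0.6, 0.9], [-1.7, -2.5], [0.1, 0.8], [1.1, 0.0], [-0.6, -0.3], [0.4, 0.5], [-0.4, -0.1], [-0.2, 0.5], [0.4, 0.8], [0.3, 0.5]]
[ 0.4892 -0.2146  0.2339 -0.    ]
[[-0.7, -0.6], [0.2, -0.3], [0.6, 0.4], [-0.4, -0.2], [-0.2, -0.5], [1.0, -0.4], [0.6, 0.4], [-0.8, 0.0], [-0.9, 1.1], [-0.3, -0.3], [0.3, 0.1]]
grip [ 0.46971347 -0.21924455  0.02497425] bar top tri [ 0.47088951 -0.21970622  0.03032531]
post [0.48542588 0.24543229 0.05517722]
post [0.464369   0.09226564 0.05517722]
mouth [0.5490088  0.15761238 0.01167722]
```

The manual's scale: shifts go in shares of 50 mm and turns go in units of 0.25 rad. Converting my numbers, -0.0288 m is -0.576, -0.0272 m is -0.544.

```bash
python3 steer.py '{"motion": [[-0.576,-0.544,0,0,0,0],[-0.576,-0.544,0,0,0,0],[-0.576,-0.544,0,0,0,0],[-0.576,-0.544,0,0,0,0],[-0.576,-0.544,0,0,0,0],[-0.576,-0.544,0,0,0,0],[-0.576,-0.544,0,0,0,0],[-0.576,-0.544,0,0,0,0],[-0.576,-0.544,0,0,0,0],[-0.576,-0.544,0,0,0,0],[-0.576,-0.544,0,0,0,0],[-0.576,-0.544,0,0,0,0]]}' 1.0 40
python3 steer.py '{"motion": [[-0.576,-0.544,0.2,0,0,0],[-0.576,-0.544,0.2,0,0,0],[-0.576,-0.544,0.2,0,0,0],[-0.576,-0.544,0.2,0,0,0],[-0.576,-0.544,0.2,0,0,0],[-0.576,-0.544,0.2,0,0,0],[0,0,0.2,0,0,0.44],[0,0,0.2,0,0,0.44],[0,0,0.2,0,0,0.44],[0,0,0.2,0,0,0.44],[0,0,0.2,0,0,0.44],[0,0,0.2,0,0,0.44]]}'
python3 steer.py '{"motion": [[0,0,0,0,0,0.44],[0,0,0,0,0,0.44],[0,0,0,0,0,0],[0,0,0,0,0,0]]}'
python3 -c "
from h import *
s=r.read_state();print(s['eef_pos'],s['orientation'],s['contact_force'])"
```

```text
t: 1.3
eef_pos: [0.3868, 0.0017, 0.2562]
orientation: [[-0.897, 0.441, -0.0], [0.441, 0.897, 0.0], [0.0, 0.0, -1.0]]
contact_force: [2.1, 0.9, 0.6]
finger_gap: 0.999
grip_force: 0.0
t: 2.5
eef_pos: [0.4696, -0.2193, 0.1356]
orientation: [[-0.434, 0.901, -0.001], [0.901, 0.434, 0.0], [0.0, -0.0, -1.0]]
contact_force: [-0.4, -0.5, -0.6]
finger_gap: 0.995
grip_force: 0.0
t: 2.9
eef_pos: [0.4697, -0.2193, 0.1362]
orientation: [[-0.235, 0.972, -0.0], [0.972, 0.235, 0.0], [0.0, -0.0, -1.0]]
contact_force: [-0.2, -0.7, 0.6]
finger_gap: 0.999
grip_force: 0.0
[ 0.46973734 -0.21932216  0.13617354] [[-2.35088747e-01  9.71973873e-01 -2.66885856e-04]
 [ 9.71973896e-01  2.35088781e-01  1.00747941e-04]
 [ 1.60666237e-04 -2.35721379e-04 -9.99999959e-01]] [-0.17925481 -0.70471155  0.60118708]
```

Converted, 0.025 m is 0.5, 0.015 m is 0.3.

```bash
python3 steer.py '{"motion": [[0,0,0.5,0,0,0],[0,0,0.5,0,0,0],[0,0,0.5,0,0,0],[0,0,0.3,0,0,0],[0,0,0.23,0,0,0],[0,0,0,0,0,0]]}'
python3 steer.py '{"motion": [[0,0,0,0,0,0],[0,0,0,0,0,0],[0,0,0,0,0,0],[0,0,0,0,0,0],[0,0,0,0,0,0],[0,0,0,0,0,0],[0,0,0,0,0,0],[0,0,0,0,0,0]]}' 0.0 40
```

```text
t: 3.5
eef_pos: [0.4691, -0.219, 0.0337]
orientation: [[-0.233, 0.972, -0.002], [0.972, 0.233, 0.001], [0.001, -0.002, -1.0]]
contact_force: [0.5, 0.1, 0.4]
finger_gap: 0.997
grip_force: 0.0
t: 4.3
eef_pos: [0.4701, -0.2194, 0.0352]
orientation: [[-0.232, 0.973, 0.001], [0.973, 0.232, -0.0], [-0.0, 0.001, -1.0]]
contact_force: [-1.2, 0.7, 6.4]
finger_gap: 0.114
grip_force: 40.1
```

```bash
sed -i '/(S,cs(103,120)/s/(S,cs(103,120),(-65,84,8)),//' fit.py; python3 fit.py | head -1; python3 steer.py '{"motion": [[0,0,-0.2,0,0,0],[0,0,-0.4,0,0,0],[0,0,-0.6,0,0,0],[0,0,-0.6,0,0,0],[0,0,0,0,0,0]]}'
python3 - <<'E'
from h import *; from fit import W
s=r.read_state();R=s['orientation'];p=s['eef_pos']
print(np.arctan2(R[1,1],R[0,1]),s['contact_force'],s['torque'])
E
```

```text
[ 0.5762  0.1542 -0.1364  0.0015  0.1198  0.1126]
t: 4.8
eef_pos: [0.4717, -0.2202, 0.129]
orientation: [[-0.232, 0.973, 0.005], [0.973, 0.232, -0.002], [-0.004, 0.004, -1.0]]
contact_force: [0.5, -0.2, -1.7]
finger_gap: 0.107
grip_force: 39.1
0.23408337411964528 [ 0.54855832 -0.21725054 -1.65195146] [-0.00298147 -0.01299385  0.00273385]
```

```bash
python3 steer.py '{"motion": [[0.768,0.15,0,0,0,0],[0.768,0.15,0,0,0,0],[0.768,0.15,0,0,0,0],[0.768,0.15,0,0,0,0],[0.768,0.15,0,0,0,0],[0.768,0.15,0,0,0,0],[0.768,0.15,0,0,0,0],[0.768,0.15,0,0,0,0],[0.768,0.15,0,0,0,0],[0.768,0.15,0,0,0,0]]}'
python3 steer.py '{"motion": [[0,0,0,0,0,0.37],[0,0,0.2,0,0,0.37],[0,0,0.4,0,0,0.37],[0,0,0.4,0,0,0.37],[0,0,0.3,0,0,0],[0,0,0,0,0,0],[0,0,0,0,0,0]]}'
python3 - <<'E'
from h import *
grab('scene','pics/s1.png');grab('top','pics/t1.png')
a=cv2.imread('pics/t1.png')[140:250,175:275];b=cv2.imread('pics/s1.png')[165:225,215:315]
o=np.zeros((550,800,3),np.uint8);o[:,:500]=cv2.resize(a,None,fx=5,fy=5,interpolation=cv2.INTER_CUBIC);o[:180,500:]=cv2.resize(b,None,fx=3,fy=3,interpolation=cv2.INTER_CUBIC);cv2.imwrite('pics/c3.png',o)
E
```

```text
t: 5.8
eef_pos: [0.4531, 0.1731, 0.1246]
orientation: [[-0.232, 0.973, -0.0], [0.973, 0.232, -0.0], [-0.0, -0.0, -1.0]]
contact_force: [1.4, 0.3, -1.2]
finger_gap: 0.109
grip_force: 39.2
t: 6.5
eef_pos: [0.4535, 0.1715, 0.06]
orientation: [[0.135, 0.991, -0.001], [0.991, -0.135, -0.0], [-0.0, -0.001, -1.0]]
contact_force: [-0.1, 0.3, -1.2]
finger_gap: 0.109
grip_force: 39.1
{'mtx': array([[454.59986164,   0.        , 277.86975532],
       [  0.        , 454.59986164, 201.71538458],
       [  0.        ,   0.        ,   1.        ]]), 'xyz': array([-0.13581113, -0.73996218,  0.68366218]), 'rotation': array([[ 0.76517799,  0.33671614, -0.54874847],
       [-0.64380894,  0.40489801, -0.64928242],
       [ 0.00356329,  0.85010578,  0.5265999 ]])}
{'mtx': array([[501.73082509,   0.        , 275.12278235],
       [  0.        , 501.73082509, 208.15349022],
       [  0.        ,   0.        ,   1.        ]]), 'xyz': array([0.34400528, 0.01737848, 1.18291646]), 'rotation': array([[-0.02830132,  0.98887096, -0.14605908],
       [-0.99926464, -0.03176967, -0.02146803],
       [-0.02586936,  0.1453441 ,  0.98904291]])}
```

View pics/c3.png

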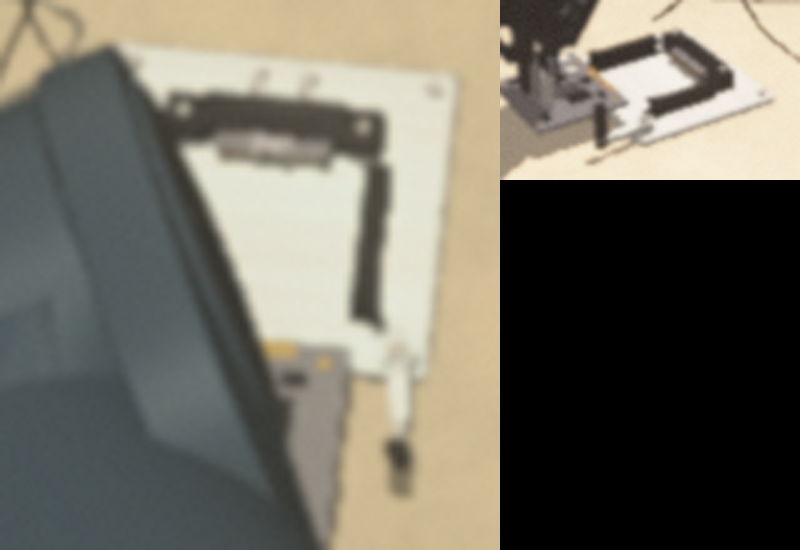

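Run:
```python
from h import *; from fit import *
T='pics/t1.png';P=[.5765,.154,-.1354]
c,s=np.cos(P[2]),np.sin(P[2]);R=np.array([[c,s],[-s,c]])
rk=lambda q:R@(q[:2]-P[:2])*1000
for x,y,h in[(350,348,.03),(340,440,.03),(328,548,.03),(457,73,.008),(422,378,.008),(120,43,.008)]: print(x,y,rk(at(T,*ct(x,y),h)).round(1))
st=r.read_state();print('tcp',rk(st['eef_pos']))
S='pics/s1.png'
c4=lambda x,y:((x-500+.5)/3-.5+215,(y+.5)/3-.5+165)
for x,y in[(627,97),(540,130)]: print(rk(at(S,*c4(x,y),.028)))
```

```text
350 348 [-56.4 -48.6]
340 440 [-99.6 -49. ]
328 548 [-149.8  -49.3]
457 73 [ 84.8 -82.2]
422 378 [-64.1 -81.9]
120 43 [83.2 81.9]
tcp [-123.57795689    1.07779903]
[-53.2178881 -36.8318352]
[-147.5758819   -44.96233991]
```

Run:
```python
from h import *; from fit import *
P=[.5765,.154,-.1354];S='pics/s1.png'
im=cv2.imread(S)[175:225,215:265];im=cv2.resize(im,None,fx=12,fy=12,interpolation=cv2.INTER_CUBIC)
for q,c in[((-56,-50,30),(0,0,255)),((-56,50,30),(0,0,255)),((-151,-50,30),(0,255,0)),((-151,-50,25),(255,255,0)),((-65,-84,8),(255,0,0)),((-65,-84,0),(255,0,255))]:
    u=proj(S,W(P,q)); print(q,u.round(1)); cv2.circle(im,tuple(int(v) for v in ((u-[215,175]+.5)*12)),4,c,-1)
cv2.imwrite('pics/c4.png',im)
```

```text
(-56, -50, 30) [258.5 198.8]
(-56, 50, 30) [241.2 183.6]
(-151, -50, 30) [227.7 208.6]
(-151, -50, 25) [227.8 210.2]
(-65, -84, 8) [262.1 212.1]
(-65, -84, 0) [262.1 214.5]
```

View pics/c4.png

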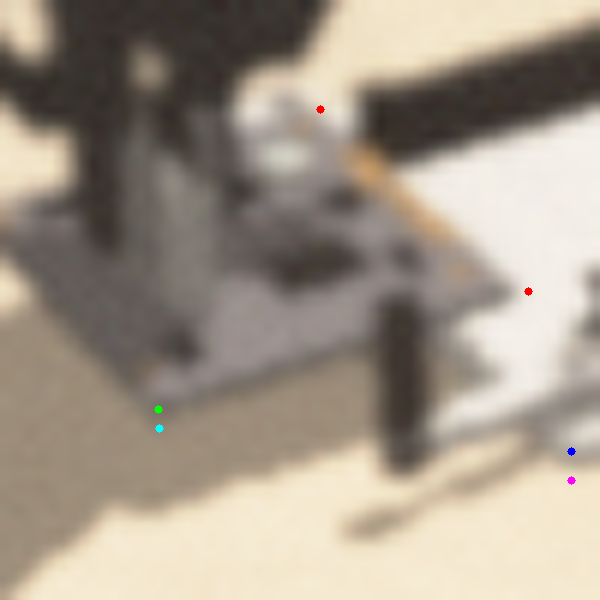

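```bash
python3 steer.py '{"motion": [[0.006,0,0.12,0,0,0],[0,0,0.112,0,0,0],[0,0,0,0,0,0],[0,0,0,0,0,0]]}'
python3 steer.py '{"motion": [[0,0.08,0,0,0,0],[0,0.08,0,0,0,0],[0,0.06,0,0,0,0],[0,0.06,0,0,0,0],[0,0.06,0,0,0,0],[0,0,0,0,0,0]]}'
```

```text
t: 7.0
eef_pos: [0.4536, 0.1718, 0.0481]
orientation: [[0.136, 0.991, -0.0], [0.991, -0.136, -0.0], [-0.0, -0.0, -1.0]]
contact_force: [0.2, 0.6, -1.1]
finger_gap: 0.107
grip_force: 39.2
t: 7.6
eef_pos: [0.4711, 0.1695, 0.0482]
orientation: [[0.136, 0.991, 0.0], [0.991, -0.136, 0.0], [0.0, 0.0, -1.0]]
contact_force: [-0.1, -0.5, -1.1]
finger_gap: 0.109
grip_force: 39.2
```

```bash
python3 steer.py '{"motion": [[0,0.06,0,0,0,0],[0,0.06,0,0,0,0],[0,0.06,0,0,0,0],[0,0,0,0,0,0]]}';python3 -c "
from h import *
print(r.read_state()['torque'])"
```

```text
t: 8.0
eef_pos: [0.48, 0.1683, 0.0482]
orientation: [[0.136, 0.991, 0.0], [0.991, -0.136, 0.0], [0.0, 0.0, -1.0]]
contact_force: [-0.2, -0.7, -2.2]
finger_gap: 0.114
grip_force: 39.2
[0.02779316 0.09791239 0.01347042]
```

Converted, 0.002 m is 0.04.

```bash
python3 steer.py '{"motion": [[0,0.04,0,0,0,0],[0,0.04,0,0,0,0],[0,0.04,0,0,0,0],[0,0,0,0,0,0]]}';python3 steer.py '{"motion": [[0,0.06,0,0,0,0],[0,0.06,0,0,0,0],[0,0.06,0,0,0,0],[0,0,0,0,0,0]]}';python3 -c "
from h import *
s=r.read_state();print(s['torque'],s['eef_pos'])"
```

```text
t: 8.4
eef_pos: [0.4857, 0.1675, 0.0482]
orientation: [[0.136, 0.991, 0.0], [0.991, -0.136, 0.0], [0.0, 0.0, -1.0]]
contact_force: [-0.5, 0.1, -1.3]
finger_gap: 0.104
grip_force: 39.2
t: 8.8
eef_pos: [0.4949, 0.1663, 0.0482]
orientation: [[0.136, 0.991, 0.0], [0.991, -0.136, 0.0], [0.0, 0.0, -1.0]]
contact_force: [-0.4, -0.8, -1.8]
finger_gap: 0.106
grip_force: 39.2
[0.01672816 0.03551683 0.00779326] [0.49487453 0.16628102 0.04820976]
```

Converted, 0.003 m is 0.06.

```bash
python3 steer.py '{"motion": [[0,0.06,0,0,0,0],[0,0.06,0,0,0,0],[0,0.06,0,0,0,0],[0,0.06,0,0,0,0],[0,0,0,0,0,0]]}';python3 steer.py '{"motion": [[0,0.06,0,0,0,0],[0,0.06,0,0,0,0],[0,0.06,0,0,0,0],[0,0.06,0,0,0,0],[0,0,0,0,0,0]]}';python3 steer.py '{"motion": [[0,0.06,0,0,0,0],[0,0.06,0,0,0,0],[0,0.06,0,0,0,0],[0,0,0,0,0,0]]}'; python3 -c "
from h import *
s=r.read_state();print(s['torque'],s['eef_pos'])"
```

```text
t: 9.3
eef_pos: [0.5067, 0.1647, 0.0482]
orientation: [[0.136, 0.991, 0.0], [0.991, -0.136, 0.0], [0.0, 0.0, -1.0]]
contact_force: [-0.7, 0.4, -0.9]
finger_gap: 0.11
grip_force: 39.2
t: 9.8
eef_pos: [0.5186, 0.163, 0.0482]
orientation: [[0.136, 0.991, 0.0], [0.991, -0.136, 0.0], [0.0, 0.0, -1.0]]
contact_force: [-0.4, -0.4, -1.0]
finger_gap: 0.109
grip_force: 39.2
t: 10.2
eef_pos: [0.5276, 0.1618, 0.0482]
orientation: [[0.136, 0.991, 0.0], [0.991, -0.136, 0.0], [0.0, 0.0, -1.0]]
contact_force: [-0.4, -0.5, -1.0]
finger_gap: 0.109
grip_force: 39.2
[-0.05179915  0.02905194 -0.03095456] [0.52755058 0.16180566 0.04822096]
```

```bash
for i in 1 2 3 4; do :; done; python3 steer.py '{"motion": [[0,0.04,0,0,0,0],[0,0.04,0,0,0,0],[0,0.04,0,0,0,0],[0,0,0,0,0,0]]}'|grep -E 'eef|contact';python3 steer.py '{"motion": [[0,0.04,0,0,0,0],[0,0,0,0,0,0]]}'|grep -E 'eef|contact';python3 steer.py '{"motion": [[0,0.04,0,0,0,0],[0,0,0,0,0,0]]}'|grep -E 'eef|contact';python3 steer.py '{"motion": [[0,0.03,0,0,0,0],[0,0,0,0,0,0]]}'|grep -E 'eef|contact'
```

```text
eef_pos: [0.5333, 0.161, 0.0482]
contact_force: [-0.3, -0.7, -1.7]
eef_pos: [0.5353, 0.1608, 0.0482]
contact_force: [0.8, 0.1, -0.7]
eef_pos: [0.5372, 0.1605, 0.0482]
contact_force: [-0.0, -0.1, -2.0]
eef_pos: [0.5387, 0.1603, 0.0482]
contact_force: [-0.3, 0.2, -1.9]
```

Lead edge is at about 29 mm, where the pad could be, so I'll take 1 mm steps.

Converted, 0.001 m is 0.02.

```bash
python3 steer.py '{"motion": [[0,0.02,0,0,0,0],[0,0,0,0,0,0]]}'|grep -E 'eef|contact';python3 steer.py '{"motion": [[0,0.02,0,0,0,0],[0,0,0,0,0,0]]}'|grep -E 'eef|contact';python3 steer.py '{"motion": [[0,0.02,0,0,0,0],[0,0,0,0,0,0]]}'|grep -E 'eef|contact';python3 steer.py '{"motion": [[0,0.02,0,0,0,0],[0,0,0,0,0,0]]}'|grep -E 'eef|contact'
```

```text
eef_pos: [0.5396, 0.1602, 0.0482]
contact_force: [-0.2, 0.2, -1.7]
eef_pos: [0.5406, 0.1601, 0.0482]
contact_force: [-0.4, 1.9, -2.7]
eef_pos: [0.5414, 0.1599, 0.0481]
contact_force: [-0.8, 0.3, -1.0]
eef_pos: [0.5422, 0.1598, 0.0481]
contact_force: [-3.4, 0.7, 1.0]
```

Converted, 0.001 m is 0.02.

```bash
python3 steer.py '{"motion": [[0,0.02,0,0,0,0],[0,0,0,0,0,0],[0,0,0,0,0,0]]}'|grep -E 'eef|contact'; python3 steer.py '{"motion": [[0,0,0,0,0,0]]}'|grep -E 'eef|contact'
```

```text
eef_pos: [0.5433, 0.1596, 0.0481]
contact_force: [-3.3, 1.2, -0.3]
eef_pos: [0.5433, 0.1596, 0.0481]
contact_force: [-4.3, 0.3, 0.2]
```

```bash
python3 steer.py '{"motion": [[0,0,0.012,0,0,0],[0,0,0,0,0,0]]}'|grep -E 'eef|contact';python3 steer.py '{"motion": [[0,0,0,0,0,0],[0,0,0,0,0,0],[0,0,0,0,0,0],[0,0,0,0,0,0],[0,0,0,0,0,0]]}' 0.35;python3 steer.py '{"motion": [[0,0,-0.2,0,0,0],[0,0,-0.4,0,0,0],[0,0,-0.6,0,0,0],[0,0,-0.2,0,0,0],[0,0,0,0,0,0]]}' -
python3 - <<'E'
from h import *; from fit import W
print(r.read_state()['joints'])
grab('scene','pics/s2.png')
im=cv2.imread('pics/s2.png')[160:220,210:310];cv2.imwrite('pics/c5.png',cv2.resize(im,None,fx=8,fy=8,interpolation=cv2.INTER_CUBIC))
E
```

```text
eef_pos: [0.5434, 0.1596, 0.0476]
contact_force: [-3.9, 0.4, -0.0]
t: 13.1
eef_pos: [0.5436, 0.1596, 0.0477]
orientation: [[0.136, 0.991, 0.0], [0.991, -0.136, 0.0], [0.0, 0.0, -1.0]]
contact_force: [0.0, -0.0, -0.5]
finger_gap: 0.346
grip_force: 0.0
t: 13.6
eef_pos: [0.5445, 0.1599, 0.1196]
orientation: [[0.136, 0.991, 0.003], [0.991, -0.136, 0.001], [0.001, 0.003, -1.0]]
contact_force: [-0.2, 0.2, -0.5]
finger_gap: 0.352
grip_force: 0.0
[ 2.85678378e-01  4.07938530e-01 -1.17347417e-01  1.04220430e+00
 -1.21392269e-06  1.99249252e+00]
{'mtx': array([[454.59986164,   0.        , 277.86975532],
       [  0.        , 454.59986164, 201.71538458],
       [  0.        ,   0.        ,   1.        ]]), 'xyz': array([-0.13581113, -0.73996218,  0.68366218]), 'rotation': array([[ 0.76517799,  0.33671614, -0.54874847],
       [-0.64380894,  0.40489801, -0.64928242],
       [ 0.00356329,  0.85010578,  0.5265999 ]])}
```

View pics/c5.png

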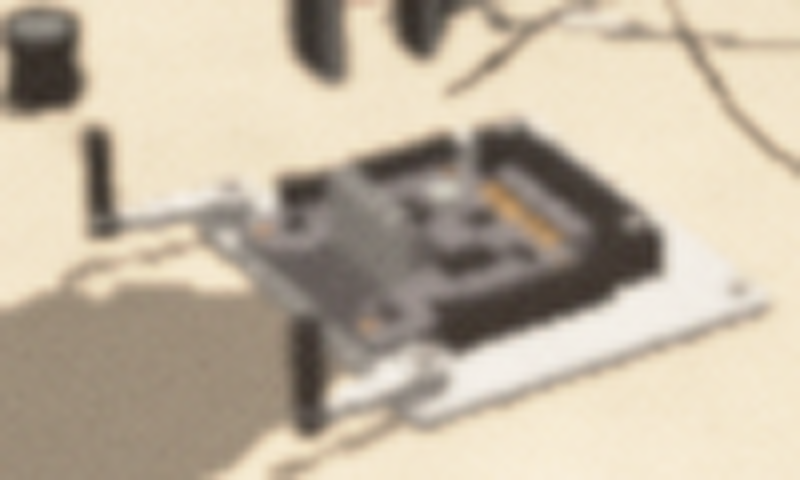

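The picture shows the board in both guides with its leading edge at the connector bar. Both levers are still open, and the left post top is at about (95,130) in the crop. Next I'll go outside the left post with the fingers closed.

Converted, 0.0254 m is 0.508, -0.0176 m is -0.352.

```bash
python3 steer.py '{"motion": [[0.508,-0.352,0,0,0,0],[0.508,-0.352,0,0,0,0],[0.508,-0.352,0,0,0,0],[0.508,-0.352,0,0,0,0],[0,0,0,0,0,0]]}' 0.0 40;python3 steer.py '{"motion": [[0,0,0.4,0,0,0],[0,0,0.5,0,0,0],[0,0,0.44,0,0,0],[0,0,0,0,0,0]]}'; python3 steer.py '{"motion": [[-0.06,0,0,0,0,0],[-0.06,0,0,0,0,0],[0,0,0,0,0,0]]}'|grep -E 'eef|contact'
python3 - <<'E'
from h import *
p=r.read_state()['eef_pos'];c,s=np.cos(.1354),-np.sin(.1354);print(np.array([[c,s],[-s,c]])@(p[:2]-[.5765,.154]))
E
```

```text
t: 14.15
eef_pos: [0.4854, 0.2721, 0.1163]
orientation: [[0.133, 0.991, -0.002], [0.991, -0.133, -0.0], [-0.001, -0.002, -1.0]]
contact_force: [0.5, -1.3, 0.6]
finger_gap: 0.001
grip_force: 0.0
t: 14.55
eef_pos: [0.4854, 0.2682, 0.0472]
orientation: [[0.136, 0.991, -0.005], [0.991, -0.136, -0.003], [-0.004, -0.005, -1.0]]
contact_force: [0.1, -0.1, 0.2]
finger_gap: -0.002
grip_force: 0.0
eef_pos: [0.4872, 0.2636, 0.0516]
contact_force: [0.2, -0.5, -0.9]
[-0.10326797  0.09658599]
```

```bash
python3 steer.py '{"motion": [[-0.04,0,0,0,0,0],[0,0,0,0,0,0]]}'|grep -E 'eef|contact';python3 steer.py '{"motion": [[-0.04,0,0,0,0,0],[0,0,0,0,0,0]]}'|grep -E 'eef|contact';python3 steer.py '{"motion": [[-0.04,0,0,0,0,0],[0,0,0,0,0,0]]}'|grep -E 'eef|contact'
```

```text
eef_pos: [0.4866, 0.2618, 0.0511]
contact_force: [0.6, 0.2, -0.5]
eef_pos: [0.4862, 0.2603, 0.0509]
contact_force: [-1.0, 3.2, 2.0]
eef_pos: [0.4858, 0.2585, 0.0509]
contact_force: [-1.9, 5.5, 2.8]
```

Converted, -0.0052 m is -0.104, -0.0019 m is -0.038, -0.1 rad is -0.4.

```bash
python3 steer.py '{"motion": [[-0.104,-0.038,0,0,0,-0.4],[-0.104,-0.038,0,0,0,-0.4],[-0.104,-0.038,0,0,0,-0.4],[-0.104,-0.038,0,0,0,-0.4]]}'|grep -E 'eef|contact';python3 steer.py '{"motion": [[-0.104,-0.038,0,0,0,-0.4],[-0.104,-0.038,0,0,0,-0.4],[-0.104,-0.038,0,0,0,-0.4],[-0.104,-0.038,0,0,0,-0.4],[0,0,0,0,0,0]]}'|grep -E 'eef|contact|ori'
cat > lv.py <<'E'
from h import *
s_=r.read_state();p=s_['eef_pos'];c,s=np.cos(.1354),-np.sin(.1354);M=np.array([[c,s],[-s,c]]);q=M@(p[:2]-[.5765,.154])*1000
R=s_['orientation'];print('rack',q.round(1),'z',p[2].round(4),'phi',round(np.arctan2(R[1,1],R[0,1])+.1354,3),'F rack',(M@s_['contact_force'][:2]).round(1),'j6',s_['joints'][5].round(2))
for n,sg in(('L',1),('R',-1)):
    d=q-[-53.5,70*sg]; print(n,'r',np.hypot(*d).round(1),'ang',np.arctan2(-d[1]*sg,-d[0]).round(3))
E
python3 lv.py
```

```text
eef_pos: [0.4783, 0.2377, 0.0508]
contact_force: [-2.2, 6.7, 3.3]
eef_pos: [0.4801, 0.2151, 0.0508]
orientation: [[-0.618, 0.786, 0.0], [0.786, 0.618, 0.0], [0.0, 0.0, -1.0]]
contact_force: [-0.6, 1.5, 0.0]
rack [-103.7   47.5] z 0.0508 phi 0.801 F rack [-0.8  1.4] j6 1.33
L r 55.0 ang 0.421
R r 127.8 ang 1.167
```

The manual's scale: shifts go in shares of 50 mm and turns go in units of 0.25 rad. Converting my numbers, -0.0382 m is -0.764, -0.025 m is -0.5, -0.128 rad is -0.512.

```bash
python3 steer.py '{"motion": [[0.12,0,0,0,0,0],[0,0,-0.4,0,0,-0.512],[0,0,-0.5,0,0,-0.512],[0,0,-0.4,0,0,-0.512],[0,0,0,0,0,-0.512],[0,0,0,0,0,-0.512],[0,0,0,0,0,-0.52],[0,-0.764,0,0,0,0],[0,-0.764,0,0,0,0],[0,-0.764,0,0,0,0],[0,-0.764,0,0,0,0],[0,0,0,0,0,0]]}'|grep -E 'eef|contact|ori'; python3 lv.py
```

```text
eef_pos: [0.4543, 0.0655, 0.1155]
orientation: [[-0.99, 0.142, -0.001], [0.142, 0.99, -0.001], [0.001, -0.002, -1.0]]
contact_force: [-0.3, -0.8, -0.9]
rack [-109.1 -104.2] z 0.1155 phi 1.563 F rack [-0.2 -0.9] j6 0.29
L r 182.8 ang 1.262
R r 65.3 ang -0.551
```

```bash
python3 steer.py '{"motion": [[-0.12,-0.02,0.4,0,0,0],[0,0,0.5,0,0,0],[0,0,0.39,0,0,0],[0,0,0,0,0,0],[0,0.06,0,0,0,0],[0,0,0,0,0,0]]}'|grep -E 'eef|contact';python3 steer.py '{"motion": [[0,0.04,0,0,0,0],[0,0,0,0,0,0]]}'|grep -E 'eef|contact';python3 steer.py '{"motion": [[0,0.04,0,0,0,0],[0,0,0,0,0,0]]}'|grep -E 'eef|contact';python3 steer.py '{"motion": [[0,0.04,0,0,0,0],[0,0,0,0,0,0]]}'|grep -E 'eef|contact'; python3 lv.py
```

```text
eef_pos: [0.4624, 0.0704, 0.0522]
contact_force: [0.3, -0.5, 1.0]
eef_pos: [0.4624, 0.0718, 0.0518]
contact_force: [0.3, -2.0, 1.0]
eef_pos: [0.4624, 0.0735, 0.0515]
contact_force: [-1.0, -4.8, 2.7]
eef_pos: [0.4624, 0.0754, 0.0514]
contact_force: [-1.9, -4.7, 3.2]
rack [-102.5  -93.3] z 0.0514 phi 1.569 F rack [-1.2 -4.9] j6 0.3
L r 170.4 ang 1.279
R r 54.2 ang -0.443
```

Converted, 0.005 m is 0.1, 0.0021 m is 0.042, 0.1 rad is 0.4.

```bash
python3 steer.py '{"motion": [[0.042,0.1,0,0,0,0.4],[0.042,0.1,0,0,0,0.4],[0.042,0.1,0,0,0,0.4],[0.042,0.1,0,0,0,0.4]]}'|grep -E 'eef|contact';python3 steer.py '{"motion": [[0.042,0.1,0,0,0,0.4],[0.042,0.1,0,0,0,0.4],[0.042,0.1,0,0,0,0.4],[0.042,0.1,0,0,0,0.4],[0,0,0,0,0,0]]}'|grep -E 'eef|contact|ori';python3 lv.py
```

```text
eef_pos: [0.46, 0.0968, 0.0514]
contact_force: [-0.8, -6.3, 2.3]
eef_pos: [0.4662, 0.1179, 0.0512]
orientation: [[-0.591, 0.807, -0.0], [0.807, 0.591, -0.0], [-0.0, -0.0, -1.0]]
contact_force: [-1.5, -2.1, 0.9]
rack [-104.4  -50.7] z 0.0512 phi 0.767 F rack [-1.2 -2.3] j6 1.19
L r 131.0 ang 1.172
R r 54.5 ang 0.363
```

```bash
for k in 1; do python3 steer.py '{"motion": [[0.022,0.05,0,0,0,0.2],[0.022,0.05,0,0,0,0.2]]}'|grep -E 'contact';python3 steer.py '{"motion": [[0.022,0.05,0,0,0,0.2],[0.022,0.05,0,0,0,0.2]]}'|grep -E 'contact';python3 steer.py '{"motion": [[0.022,0.05,0,0,0,0.2]]}'|grep -E 'contact';done;python3 lv.py
```

```text
contact_force: [-4.3, -6.0, 2.8]
contact_force: [-4.0, -6.0, 3.0]
contact_force: [-3.8, -5.5, 2.3]
rack [-98.5 -39.3] z 0.0511 phi 0.52 F rack [-3.  -5.9] j6 1.45
L r 118.2 ang 1.18
R r 54.5 ang 0.599
```

```bash
python3 steer.py '{"motion": [[0.022,0.05,0,0,0,0.2]]}'|grep -E 'contact';python3 steer.py '{"motion": [[0.022,0.05,0,0,0,0.2]]}'|grep -E 'contact';python3 steer.py '{"motion": [[0.022,0.05,0,0,0,0.2],[0,0,0,0,0,0]]}'|grep -E 'contact';python3 lv.py
```

```text
contact_force: [-6.4, -7.7, 4.4]
contact_force: [-8.0, -6.7, 5.1]
contact_force: [-5.4, -4.1, 3.7]
rack [-93.5 -32.9] z 0.051 phi 0.37 F rack [-4.8 -4.8] j6 1.61
L r 110.4 ang 1.2
R r 54.5 ang 0.747
```

```bash
python3 steer.py '{"motion": [[0,-0.16,0,0,0,0],[0,0,-0.4,0,0,-0.44],[0,0,-0.5,0,0,-0.44],[0,0,-0.4,0,0,-0.44],[0,0,0,0,0,-0.4],[0.466,0.386,0,0,0,0],[0.466,0.386,0,0,0,0],[0.466,0.386,0,0,0,0],[0,0,0,0,0,0]]}'|grep -E 'contact|eef'; python3 lv.py
```

```text
eef_pos: [0.4747, 0.2262, 0.1163]
contact_force: [-1.3, -0.2, -0.4]
rack [-110.6   57.8] z 0.1163 phi 0.804 F rack [-1.2 -0.4] j6 1.35
L r 58.4 ang 0.211
R r 139.9 ang 1.151
```

```bash
python3 steer.py '{"motion": [[0,-0.052,0.4,0,0,0],[0,0,0.5,0,0,0],[0,0,0.4,0,0,0],[0,0,0,0,0,0],[-0.08,0,0,0,0,0],[-0.08,0,0,0,0,0],[-0.06,0,0,0,0,0],[0,0,0,0,0,0]]}'|grep -E 'contact'; python3 lv.py; python3 steer.py '{"motion": [[-0.052,-0.02,0,0,0,-0.2],[-0.052,-0.02,0,0,0,-0.2]]}'|grep -E 'contact';python3 steer.py '{"motion": [[-0.052,-0.02,0,0,0,-0.2]]}'|grep -E 'contact';python3 steer.py '{"motion": [[-0.052,-0.02,0,0,0,-0.2]]}'|grep -E 'contact'; python3 lv.py
```

```text
contact_force: [-1.2, 0.1, 0.7]
rack [-103.3   45.5] z 0.052 phi 0.799 F rack [-1.2 -0.1] j6 1.32
L r 55.5 ang 0.458
R r 125.7 ang 1.164
contact_force: [-2.8, 6.5, 3.1]
contact_force: [-1.0, 6.4, 2.9]
contact_force: [-2.4, 6.5, 2.4]
rack [-98.1  36.4] z 0.0519 phi 1.002 F rack [-3.2  6.1] j6 1.1
L r 55.8 ang 0.645
R r 115.4 ang 1.174
```

```bash
python3 steer.py '{"motion": [[-0.052,-0.02,0,0,0,-0.2]]}'|grep -E 'contact';python3 steer.py '{"motion": [[-0.052,-0.02,0,0,0,-0.2]]}'|grep -E 'contact';python3 steer.py '{"motion": [[-0.052,-0.02,0,0,0,-0.2]]}'|grep -E 'contact';python3 steer.py '{"motion": [[-0.052,-0.02,0,0,0,-0.2],[0,0,0,0,0,0]]}'|grep -E 'contact'; python3 lv.py
```

```text
contact_force: [-2.0, 6.9, 1.6]
contact_force: [-3.3, 7.0, 2.6]
contact_force: [-4.1, 9.7, 2.9]
contact_force: [-2.7, 4.7, 3.2]
rack [-91.1  27.8] z 0.0517 phi 1.202 F rack [-3.3  4.3] j6 0.88
L r 56.5 ang 0.843
R r 104.8 ang 1.204
```

```bash
python3 steer.py '{"motion": [[-0.052,-0.02,0,0,0,-0.2]]}'|grep -E 'contact';python3 steer.py '{"motion": [[-0.032,-0.012,0,0,0,-0.12]]}'|grep -E 'contact';python3 steer.py '{"motion": [[-0.032,-0.012,0,0,0,-0.12],[0,0,0,0,0,0]]}'|grep -E 'contact'; python3 lv.py
```

```text
contact_force: [-5.2, 8.3, 2.8]
contact_force: [-7.0, 10.5, 4.3]
contact_force: [-7.9, 10.6, 4.6]
rack [-87.1  24.3] z 0.0517 phi 1.312 F rack [-9.3  9.5] j6 0.76
L r 56.7 ang 0.937
R r 100.1 ang 1.229
```

Converted, -0.0278 m is -0.556, -0.025 m is -0.5, 0.134 rad is 0.536.

```bash
python3 steer.py '{"motion": [[0.16,0,0,0,0,0],[0,0,-0.4,0,0,0.536],[0,0,-0.5,0,0,0.536],[0,0,-0.4,0,0,0.536],[0,0,0,0,0,0.536],[0,0,0,0,0,0.536],[0,0,0,0,0,0.536],[0,0,0,0,0,0.536],[-0.556,-0.302,0,0,0,0],[-0.556,-0.302,0,0,0,0],[0,0,0,0,0,0]]}'|grep -E 'contact|eef'; python3 lv.py
```

```text
eef_pos: [0.4691, 0.1281, 0.1163]
contact_force: [-0.2, 0.8, 0.4]
rack [-102.9  -40.2] z 0.1163 phi 0.369 F rack [-0.3  0.7] j6 1.6
L r 120.8 ang 1.149
R r 57.7 ang 0.543
```

```bash
python3 steer.py '{"motion": [[0.068,0,0.4,0,0,0],[0,0,0.5,0,0,0],[0,0,0.39,0,0,0],[0,0,0,0,0,0],[0,0.08,0,0,0,0],[0,0.08,0,0,0,0],[0,0.04,0,0,0,0],[0,0,0,0,0,0]]}'|grep -E 'contact'; python3 lv.py; python3 steer.py '{"motion": [[0.022,0.05,0,0,0,0.2]]}'|grep -E 'contact';python3 steer.py '{"motion": [[0.016,0.036,0,0,0,0.12]]}'|grep -E 'contact';python3 steer.py '{"motion": [[0.016,0.036,0,0,0,0.12]]}'|grep -E 'contact'; python3 lv.py
```

```text
contact_force: [-1.3, 0.1, 1.6]
rack [-93.7 -30.4] z 0.0523 phi 0.371 F rack [-1.3 -0.1] j6 1.61
L r 108.1 ang 1.19
R r 56.4 ang 0.778
contact_force: [-6.5, -1.5, 4.4]
contact_force: [-5.5, -2.8, 5.0]
contact_force: [-8.7, -3.9, 5.5]
rack [-89.5 -26.3] z 0.052 phi 0.26 F rack [-8.1 -5.1] j6 1.73
L r 102.9 ang 1.213
R r 56.6 ang 0.881
```

```bash
python3 steer.py '{"motion": [[0.016,0.036,0,0,0,0.12]]}'|grep -E 'contact';python3 steer.py '{"motion": [[0.016,0.036,0,0,0,0.12]]}'|grep -E 'contact';python3 steer.py '{"motion": [[0.016,0.036,0,0,0,0.12]]}'|grep -E 'contact'; python3 lv.py
```

```text
contact_force: [-12.9, -5.0, 10.0]
contact_force: [-18.6, -6.6, 14.6]
contact_force: [-24.0, -7.2, 19.6]
rack [-86.7 -23.7] z 0.0517 phi 0.17 F rack [-22.8 -10.4] j6 1.82
L r 99.4 ang 1.23
R r 57.0 ang 0.949
```

```bash
python3 steer.py '{"motion": [[0,-0.04,0,0,0,0],[0,-0.16,0,0,0,0],[0,0,-0.4,0,0,0],[0,0,-0.5,0,0,0],[0,0,-0.4,0,0,0],[0,0,0,0,0,0]]}'|grep -E 'contact|eef'; python3 lv.py
```

```text
eef_pos: [0.4813, 0.1433, 0.1196]
contact_force: [0.6, 0.7, -1.0]
rack [-92.9 -23.5] z 0.1196 phi 0.172 F rack [0.5 0.8] j6 1.82
L r 101.4 ang 1.172
R r 60.9 ang 0.869
```

Converted, 0.0259 m is 0.518, -0.0106 m is -0.212, 0.118 rad is 0.472.

```bash
python3 steer.py '{"motion": [[0,0,0,0,0,0.472],[0,0,0,0,0,0.472],[0,0,0,0,0,0.472],[0,0,0,0,0,0.472],[0.518,-0.212,0,0,0,0],[0.518,-0.212,0,0,0,0],[0,0,0.4,0,0,0],[0,0,0.5,0,0,0],[0,0,0.4,0,0,0],[0,0,0,0,0,0],[0,0,0,0,0,0]]}'|grep -E 'contact|eef'; python3 lv.py;  python3 steer.py '{"motion": [[0,0.06,0,0,0,0],[0,0.06,0,0,0,0],[0,0,0,0,0,0]]}'|grep -E 'contact|eef'
```

```text
eef_pos: [0.4822, 0.1986, 0.0519]
contact_force: [0.5, 0.2, 0.8]
rack [-99.4  31.5] z 0.0519 phi -0.301 F rack [0.5 0.3] j6 2.4
L r 60.0 ang 0.698
R r 111.4 ang 1.146
eef_pos: [0.4887, 0.196, 0.0523]
contact_force: [-0.1, 0.6, 0.2]
```

Converted, 0.002 m is 0.04.

```bash
python3 steer.py '{"motion": [[0,0.04,0,0,0,0],[0,0,0,0,0,0]]}'|grep -E 'contact|eef';python3 steer.py '{"motion": [[0,0.03,0,0,0,0],[0,0,0,0,0,0]]}'|grep -E 'contact|eef';python3 steer.py '{"motion": [[0,0.03,0,0,0,0],[0,0,0,0,0,0]]}'|grep -E 'contact|eef'
```

```text
eef_pos: [0.4899, 0.1952, 0.0518]
contact_force: [0.3, 0.2, 0.3]
eef_pos: [0.491, 0.1945, 0.0516]
contact_force: [0.3, -1.1, -0.7]
eef_pos: [0.4916, 0.1942, 0.0515]
contact_force: [-5.5, 2.2, 2.7]
```

Converted, 0.0008 m is 0.016.

```bash
python3 steer.py '{"motion": [[0,0.016,0,0,0,0]]}'|grep -E 'contact|eef';python3 steer.py '{"motion": [[0,0.016,0,0,0,0]]}'|grep -E 'contact|eef';python3 steer.py '{"motion": [[0,0.016,0,0,0,0]]}'|grep -E 'contact|eef'
```

```text
eef_pos: [0.4919, 0.194, 0.0514]
contact_force: [-11.3, 6.0, 6.1]
eef_pos: [0.4922, 0.1938, 0.0514]
contact_force: [-13.1, 6.4, 7.5]
eef_pos: [0.4926, 0.1935, 0.0513]
contact_force: [-16.1, 7.2, 8.7]
```

```bash
python3 lv.py; python3 steer.py '{"motion": [[0,-0.04,0,0,0,0],[0,-0.18,0,0,0,0],[0,0,-0.4,0,0,0],[0,0,-0.5,0,0,0],[0,0,-0.4,0,0,0],[0,0,0,0,0,-0.48],[0,0,0,0,0,-0.48],[0,0,0,0,0,-0.48],[0,0,0,0,0,-0.48],[0,0,0,0,0,-0.48],[0,0,0,0,0,0]]}'|grep -E 'contact|eef'; python3 lv.py
```

```text
rack [-88.5  27.8] z 0.0513 phi -0.3 F rack [-16.9   5. ] j6 2.38
L r 54.8 ang 0.878
R r 103.9 ang 1.228
eef_pos: [0.4842, 0.1977, 0.1166]
contact_force: [-0.1, 0.2, -1.1]
rack [-97.3  30.8] z 0.1166 phi 0.302 F rack [-0.1  0.2] j6 1.79
L r 58.8 ang 0.729
R r 110.0 ang 1.161
```

```bash
python3 steer.py '{"motion": [[-0.586,-0.19,0,0,0,0],[-0.586,-0.19,0,0,0,0],[0,0,0.4,0,0,0],[0,0,0.5,0,0,0],[0,0,0.4,0,0,0],[0,0,0,0,0,0],[0,0.06,0,0,0,0],[0,0.06,0,0,0,0],[0,0,0,0,0,0]]}'|grep -E 'contact';python3 lv.py; python3 steer.py '{"motion": [[0,0.03,0,0,0,0],[0,0,0,0,0,0]]}'|grep -E 'contact';python3 steer.py '{"motion": [[0,0.03,0,0,0,0],[0,0,0,0,0,0]]}'|grep -E 'contact'; python3 lv.py
```

```text
contact_force: [-0.0, 0.6, -0.5]
rack [-91.1 -28.5] z 0.0526 phi 0.299 F rack [-0.1  0.6] j6 1.69
L r 105.5 ang 1.207
R r 55.9 ang 0.835
contact_force: [-0.4, -0.0, -0.7]
contact_force: [-0.4, 0.2, 0.4]
rack [-89.1 -28.1] z 0.0517 phi 0.299 F rack [-0.4  0.2] j6 1.68
L r 104.4 ang 1.222
R r 55.0 ang 0.866
```

Converted, 0.001 m is 0.02.

```bash
python3 steer.py '{"motion": [[0,0.02,0,0,0,0],[0,0,0,0,0,0]]}'|grep -E 'contact';python3 steer.py '{"motion": [[0,0.02,0,0,0,0],[0,0,0,0,0,0]]}'|grep -E 'contact';python3 steer.py '{"motion": [[0,0.02,0,0,0,0],[0,0,0,0,0,0]]}'|grep -E 'contact'; python3 lv.py
```

```text
contact_force: [-0.1, -0.6, 0.1]
contact_force: [-4.7, 0.1, 4.0]
contact_force: [-11.0, -0.8, 8.2]
rack [-87.8 -27.7] z 0.0514 phi 0.299 F rack [-10.8  -2.3] j6 1.68
L r 103.5 ang 1.233
R r 54.5 ang 0.89
```

```bash
python3 steer.py '{"motion": [[0,0.016,0,0,0,0],[0,0,0,0,0,0]]}'|grep -E 'contact'; python3 lv.py; python3 steer.py '{"motion": [[0,-0.04,0,0,0,0],[0,-0.18,0,0,0,0],[0,0,-0.4,0,0,0],[0,0,-0.5,0,0,0],[0,0,-0.6,0,0,0],[0,-1,-0.4,0,0,0],[0,-1,-0.4,0,0,0],[0,-1,-0.4,0,0,0],[0,0,0,0,0,0]]}'|grep -E 'contact|eef|t:'
python3 - <<'E'
from h import *
grab('scene','pics/s3.png');grab('top','pics/t3.png')
a=cv2.imread('pics/t3.png')[140:250,175:275];b=cv2.imread('pics/s3.png')[165:225,215:315]
o=np.zeros((600,800,3),np.uint8);o[:550,:400]=cv2.resize(a[:,:80],None,fx=5,fy=5,interpolation=cv2.INTER_CUBIC);o[:330,400:]=cv2.resize(b[:, 5:85],(400,330),interpolation=cv2.INTER_CUBIC);cv2.imwrite('pics/c6.png',o)
E
```

```text
contact_force: [-13.1, -1.6, 11.2]
rack [-87.5 -27.6] z 0.0513 phi 0.3 F rack [-12.7  -3.3] j6 1.68
L r 103.3 ang 1.236
R r 54.4 ang 0.896
t: 33.05
eef_pos: [0.3362, 0.1136, 0.1843]
contact_force: [1.6, 0.5, -0.8]
{'mtx': array([[454.59986164,   0.        , 277.86975532],
       [  0.        , 454.59986164, 201.71538458],
       [  0.        ,   0.        ,   1.        ]]), 'xyz': array([-0.13581113, -0.73996218,  0.68366218]), 'rotation': array([[ 0.76517799,  0.33671614, -0.54874847],
       [-0.64380894,  0.40489801, -0.64928242],
       [ 0.00356329,  0.85010578,  0.5265999 ]])}
{'mtx': array([[501.73082509,   0.        , 275.12278235],
       [  0.        , 501.73082509, 208.15349022],
       [  0.        ,   0.        ,   1.        ]]), 'xyz': array([0.34400528, 0.01737848, 1.18291646]), 'rotation': array([[-0.02830132,  0.98887096, -0.14605908],
       [-0.99926464, -0.03176967, -0.02146803],
       [-0.02586936,  0.1453441 ,  0.98904291]])}
```

View pics/c6.png

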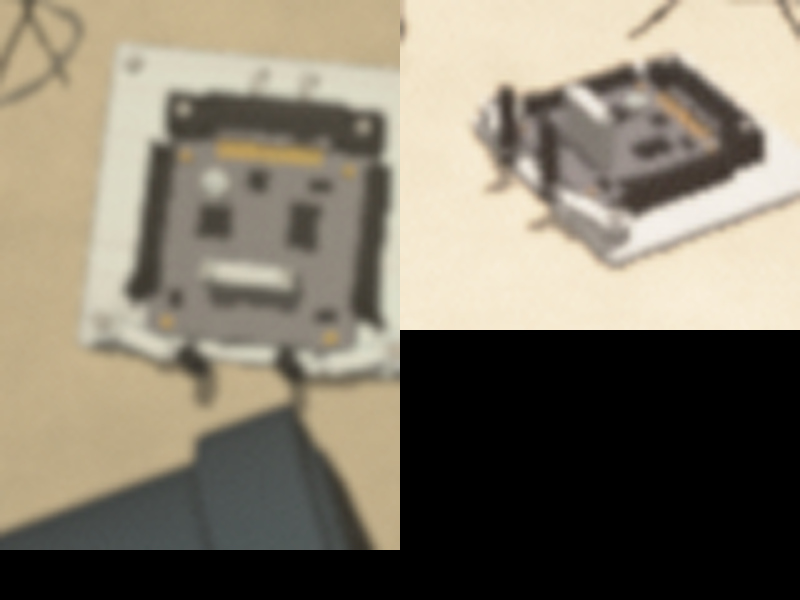

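The picture shows the board's leading edge against the connector at crop (275,150). Both levers are swung across behind the trailing edge, with the posts at (195,360) and (290,362), and the gripper is clear. Under the final presses, force on each post rose steeply above the spring level (about 18 N left, 13 N right), so both sides are home.

```bash
python3 -c "
from workcell import r
print(r.close_job())"
```

```text
the job is handed in; nothing more can be done
None
```

The job is handed in: the board is home against the connector with both levers swung in behind it and the gripper clear. One press on the right post peaked at about 25 N, over the 15 N advised and, by my estimate, about 47 N on the connector (limit 60 N).

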